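# Put the chilli shaker away in the slant-front condiment bin

### The job

Pull the white front of the wooden condiment bin down until it is wide open, set the red chilli shaker inside its pocket (lower it in, do not drop it from a height), then push the front back up, without slamming it, until it is fully shut with the shaker inside. Leave the white salt shaker, the tealight glass and the yellow vase standing where they are.

Things in the scene. Friction and masses are not known exactly. Their poses are not given: they have to be found in the camera images.
- box: The fixed wooden bin, 220 deep (its x) by 220 wide (its y) by 216 mm high; origin at the centre of its underside, on the table. Its sloping front side looks to its -x, towards the robot, and is filled by the white front; its flat roof starts 88 mm behind the foot of that side (x = -22 mm). Its y axis is parallel to the hinge line.
- front (a joint): Hinge angle of the white front in rad: 0 fully shut (front leaning back 0.45 rad from upright), 0.45 upright, 1.0 fully open (top swung out to the bin's -x and down, 0.55 rad past upright). A stiff hinge (about 6 N at the handle): the front stays where it is left. It may start slightly ajar.
- front_hinge (a point): Middle of the hinge line, at the foot of the front: at x = -100, z = 55 mm in the axes of box. Its axes turn with the front: z up in the plane of the front, y along the hinge, x into the bin. In these axes the front panel spans x -7 to +7 mm, y -95 to +95, z up to 165 mm. Behind it and swinging with it is the pocket, a box open at its upper (+z) side.
- front_handle (a point): Middle of the brass bar handle: a round bar 12 mm thick, 130 mm long, parallel to the hinge, at x = -50, z = 170 mm in the axes of front_hinge: 43 mm off the front's outer face (37 mm free gap), just beyond its top edge; brackets at its two ends only. Free above; can be pinched or hooked from above. Axes as front_hinge.
- pocket (a point): Centre of the pocket's floor (upper face), moving with the front, axes as front_hinge. Inside, the pocket is 83 mm deep (x -41 to +41), 178 mm wide (y -89 to +89), with 6 mm walls, the sides to z = 79, the back to z = 49; its front wall is the front panel (to z = 159 mm). With the front fully open the floor tilts up to the back by 32 degrees and the mouth looks up and towards the robot.
- chilli: The red chilli shaker, a closed round shaker, red all over with a slightly narrower cap, 50 mm diameter, 90 mm high, about 0.15 kg, standing; origin at the centre of its underside, z up along its axis.
- chilli_center (a point): Middle of the chilli shaker, 45 mm above its underside on its axis.
- salt: The white salt shaker, same shape and size as the chilli shaker; to be left alone. Origin at the centre of its underside.
- tealight: Small clear glass tealight holder with a pale candle, 66 mm diameter, 50 mm high; to be left alone. Origin at the centre of its underside.
- vase: Yellow ceramic bottle vase, 70 mm diameter, 155 mm high; to be left alone. Origin at the centre of its underside.
Things that resemble listed ones, but are neither listed nor needed, are in the scene too. What is meant by the chilli is not blue, and is the smaller of those in its own colour.

How it is judged:
On the way, in this order (a step that is already met when the one before it is completed fails the run):
1. the front is pulled wide open (at least 0.8 rad) (value of joint front above 0.8 rad), for 0.2 s.
2. the chilli shaker is in the pocket, let go, while the front is open (over 0.6 rad) (x of chilli_center in the frame of pocket between -0.0415 and 0.0415 m and y of chilli_center in the frame of pocket between -0.089 and 0.089 m and z of chilli_center in the frame of pocket between 0 and 0.07 m and value of joint front above 0.6 rad and contact force between the fingers and chilli below 0.1 N), for 0.2 s.
At the end, for the whole second after the job is handed in: The front is shut to within 0.05 rad, the chilli shaker rests inside the pocket (its middle between the pocket's walls and at most 70 mm above the pocket's floor, in any attitude), and the salt shaker, tealight glass and vase stand upright within 30 mm of where they started (x of chilli_center in the frame of pocket between -0.0415 and 0.0415 m and y of chilli_center in the frame of pocket between -0.089 and 0.089 m and z of chilli_center in the frame of pocket between 0 and 0.07 m and value of joint front below 0.05 rad and linear speed of chilli below 0.03 m/s and distance of each of salt, tealight, vase from where it was at the start of the episode below 0.03 m and angle between each of salt, tealight, vase's own z axis and vertical below 0.2 rad); the robot touches nothing.
It fails at once if the chilli shaker falls freely faster than 1 m/s (dropped from over 50 mm) (linear speed of chilli above 1 m/s and contact force between the fingers and chilli below 0.1 N).
It fails at once if the front is slammed (closing faster than 2.5 rad/s) (velocity of joint front below -2.5 rad/s).
It fails at once if the salt shaker, tealight glass or vase is pushed over 30 mm away or tipped over (distance of any of salt, tealight, vase from where it was at the start of the episode above 0.03 m or angle between any of salt, tealight, vase's own z axis and vertical above 0.5 rad).
It also fails if it takes over 69 s, if anything falls off the work surface, if the arm or the gripper's body presses on something with over 40 N, if the wrist force passes 120 N, or if a joint passes its speed limit or range.

### The arm

A 7-joint arm with a two-finger parallel gripper is mounted at the origin on the work surface. World frame = base frame: x ahead of the robot, y to its left, z up, the work surface at z = 0. Lengths are in m, angles in rad, forces in N, time in s.
With the tool pointing down it reaches from about 0.4 to 0.85 m from the base axis. Payload 10.4 kg.
Tool frame: the origin (TCP) lies at the very end of the fingers, on their centre line; the grasp point (between the pads) lies 19 mm behind it (manip.grip_point_offset is the distance from the TCP to the grasp point, in m); z points along the fingers, y is the line along which they close (so a half turn about z gives the same grasp; the last joint's range is limited). The gripper opens to 85 mm and grips with 20 to 120 N. Pads are 22 mm wide; open, the fingers measure 114 mm over their backs; the gripper's body (76 mm by 85 mm) begins 54 mm behind the grasp point. The pads swing forward as they close: fully open they stand 13 mm farther back than shut.
Start: joints at [1.087, 0.332, -0.065, 1.46, 0.022, 1.35, -0.088], TCP at [0.278, -0.56, 0.231] pointing down, gripper open.
Joint ranges: [-2.6, 2.6], [-0.5, 2.12], [-1.47, 1.34], [0.16, 2.42], [-1.27, 4.41], [0.06, 2.06], [-2.6, 2.6]. Speed limits (rad/s): [2.22, 2.22, 2.79, 2.79, 3.14, 3.14, 3.14].

### API

Orientations are given as a unit quaternion [x, y, z, w].
In Python, from workcell import manip gives the robot as it stands. The module is installed in compiled form; this text tells all that it offers.
- The arm moves only by the tool step_arm, never from a script. Its argument "moves" is a list of rows, each a list of 7 numbers: the closure, from 0 (fully open) to 1 (shut), then the shift along the world's x, y, z in mm, then the turn, a rotation vector about the world's x, y, z in rad. In form: [[grip, tx, ty, tz, ax, ay, az], ...]. A call has 1 to 10 rows; each row is the pose to reach, as a shift and turn from the pose commanded when the call began; what a row does not reach only later rows make up. A row lasts 1/10 s, in which the tool goes at most 50 mm and 8.59 degrees, less where a joint would pass 70% of its speed; a pose out of reach is approached as far as the arm can. A call with a gripper value outside its range is refused whole. The fingers move at their own pace and stop on an object; "grip_force" is the grip in N (left out, the last holds). Time passes only in rows, so rows that repeat a pose let the fingers close. It gives the time, the measured TCP pose, the force, the opening and the grip force at its end, in the units of the state.
- manip.get_obs(): the state, without advancing time (a new reading comes with each control period).
- manip.camera(name): name is "scene" or "top" or "wrist"; returns a dict with "image" (480x640x3 uint8, blue, green, red), "K" (3x3 intrinsics, pixels), "rvec" (rotation vector, rad) and "tvec" (3), from world to camera coordinates, as OpenCV has them; the wrist camera has in their place "mount" (4x4, takes a point from camera to tool coordinates, whose origin is the TCP and whose axes are the flange's). Camera axes: x right, y down, z forward; pixel columns grow to the right and rows downward; lengths in m; the calibration is good to about 2 mm. The wrist camera is an equidistant fisheye: a pixel r from the principal point sees the ray r / f radians off the axis. A picture is of the moment at which its call begins: read the wrist's pose just before it. There is no depth.
- manip.hand_in(): hands the job in; it is judged then, once.
The state is a dict: "clock": time; "joint_pos": joint angles; "joint_velocities": joint speeds; "tau": joint torques, N m; "position": TCP position; "ee_rot": TCP orientation; "ft_force": force on the tool from outside, world axes, zero at the start; "torque": the same for the moment, N m; "grip_width": opening from 0.0 (shut) to 1.0 (fully open); "grasp_force": force on a finger pad.
Only numpy, scipy, OpenCV 4.12 (cv2) and the standard library are available. Lean on these libraries where they do the work, as an engineer would, in place of code of your own. Each camera call takes 0.05 s, during which the arm holds its last target. There are 200 camera calls.

## Working session

There is one attempt and no reset: what is moved stays moved. The work goes in short steps, Python scripts to look and compute and a tool call to move; the robot and the scene stay as the last step left them, time stands still between calls to the robot, and variables do not carry over. Pictures are saved under pics/ and viewed, at most 10 in all, crops included, and the job is handed in when it is done.

Besides the shell and the picture viewer there is one more tool, called after "Call:" by a JSON object that holds its "fn" and its "kwargs", one argument or row to a line. step_arm: Moves the arm, as the interface text tells. Its arguments: {"type":"object","properties":{"moves":{"type":"array","items":{"type":"array","items":{"type":"number"}}},"grip_force":{"type":"number"}},"required":["moves"]}

```bash
mkdir -p pics; cat > h.py <<'E'
import numpy as np, cv2
from workcell import manip
from scipy.spatial.transform import Rotation as R
def cam(n):
    c=manip.camera(n); return c
def ray(c,u,v):
    Rm=cv2.Rodrigues(np.array(c["rvec"],float))[0]; t=np.array(c["tvec"],float).ravel()
    d=Rm.T@np.linalg.inv(c["K"])@np.array([u,v,1.]); return -Rm.T@t,d/np.linalg.norm(d)
def onz(c,u,v,z):
    o,d=ray(c,u,v); return o+d*(z-o[2])/d[2]
def proj(c,P):
    return cv2.projectPoints(np.array(P,float).reshape(-1,1,3),np.array(c["rvec"],float),np.array(c["tvec"],float),np.array(c["K"],float),None)[0].reshape(-1,2)
def tri(c1,p1,c2,p2):
    o1,d1=ray(c1,*p1);o2,d2=ray(c2,*p2)
    s=np.linalg.lstsq(np.c_[d1,-d2],o2-o1,rcond=None)[0]
    a,b=o1+s[0]*d1,o2+s[1]*d2
    return (a+b)/2,np.linalg.norm(a-b)
E
python3 - <<'E'
from h import *
import pickle
o=manip.get_obs();print(o["position"],o["ee_rot"],manip.grip_point_offset,o["clock"])
cs={n:cam(n) for n in("scene","top")}
pickle.dump(cs,open("c0.pkl","wb"))
for n,c in cs.items():
    cv2.imwrite(f"pics/{n}0.png",c["image"]); print(n,ray(c,320,240),c["K"][0][0])
E
```

```text
[ 0.27776843 -0.55945746  0.23050774] [ 9.73569355e-01  2.28390449e-01 -1.72127842e-04 -6.95483985e-04] 0.0187 0.0
scene (array([0.95652523, 0.39588221, 0.92382471]), array([-0.44924198, -0.381156  , -0.80802336])) 443.3301332702524
top (array([0.41306388, 0.00827373, 1.5099647 ]), array([ 0.07202195, -0.02794689, -0.99701144])) 550.4310347099594
```

View pics/scene0.png

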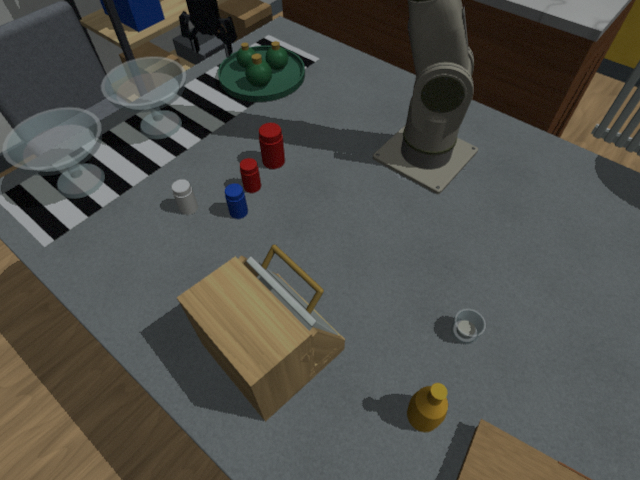

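View pics/top0.png

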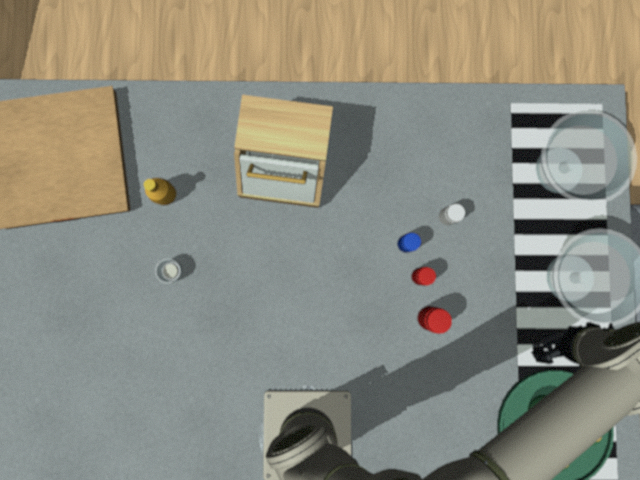

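The red candidates are in top view at (425,276), which is small, and at (436,320), which is larger. There is also a blue one at (410,242), and the white salt is at (455,213). The chilli should be the small red one at (425,276), which is (250,176) in the scene view. Next I'll measure it and confirm in a crop.

```bash
cat > m1.py <<'E'
from h import *
import pickle
cs=pickle.load(open("c0.pkl","rb"))
def blobs(im,lo,hi,amin=40):
    m=cv2.inRange(cv2.cvtColor(im,cv2.COLOR_BGR2HSV),lo,hi)
    n,l,s,ce=cv2.connectedComponentsWithStats(m)
    return [(s[i],l==i) for i in range(1,n) if s[i][4]>amin]
for n,c in cs.items():
    im=c["image"].copy(); h=cv2.cvtColor(im,cv2.COLOR_BGR2HSV); h[...,0]=(h[...,0].astype(int)+90)%180
    m=cv2.inRange(h,(80,150,60),(100,255,255))
    k,l,s,ce=cv2.connectedComponentsWithStats(m)
    for i in range(1,k):
        if s[i][4]>60: print(n,"red",s[i],ce[i], onz(c,*ce[i],.045 if n=="scene" else .08))
    # wood / white / brass
    x,y,w,hh=(220,85,130,130) if n=="top" else (170,230,190,190)
    for nm,(a,b) in dict(brass=((8,130,60),(30,255,255)),white=((0,0,130),(180,50,255))).items():
        for st,mk in blobs(im[y:y+hh,x:x+w],a,b):
            pts=np.argwhere(mk)[:,::-1].astype(np.float32)+[x,y]
            print(n,nm,st[4],cv2.boxPoints(cv2.minAreaRect(pts.astype(np.float32))).round(1).tolist())
t=cs["top"]["image"];s=cs["scene"]["image"]
a=cv2.resize(t[190:345,380:480],None,fx=3.2,fy=3.2,interpolation=2)
b=cv2.resize(t[85:215,225:345],None,fx=3.8,fy=3.8,interpolation=2)
H=max(a.shape[0],b.shape[0]);z=lambda q:cv2.copyMakeBorder(q,0,H-q.shape[0],0,0,0)
cv2.imwrite("pics/crop1.png",cv2.hconcat([z(a),z(b)])); print(a.shape,b.shape)
cv2.imwrite("pics/crop2.png",cv2.resize(s[225:420,165:360],None,fx=3,fy=3,interpolation=2))
E
python3 m1.py
```

```text
scene red [259 123  25  46 630] [273.7952381  141.55079365] [ 0.27901888 -0.35203023  0.045     ]
scene red [240 158  21  35 391] [251.25063939 172.43222506] [ 0.41078584 -0.31353269  0.045     ]
scene brass 530 [[257.6000061035156, 260.79998779296875], [275.0, 243.0], [326.8999938964844, 293.70001220703125], [309.5, 311.5]]
scene white 541 [[247.0, 260.0], [251.0, 256.0], [315.5, 320.5], [311.5, 324.5]]
top red [413 267  23  18 320] [423.878125 275.70625 ] [ 0.42457533 -0.30197383  0.08      ]
top red [419 308  32  25 628] [434.97929936 319.66719745] [ 0.31153131 -0.32916217  0.08      ]
top brass 135 [[247.60000610351562, 175.0], [248.8000030517578, 165.6999969482422], [305.29998779296875, 173.0], [304.1000061035156, 182.3000030517578]]
top white 5247 [[220.0, 85.0], [349.0, 85.0], [349.0, 214.0], [220.0, 214.0]]
top white 2370 [[235.60000610351562, 195.6999969482422], [239.1999969482422, 154.1999969482422], [318.6000061035156, 161.10000610351562], [315.0, 202.60000610351562]]
top white 49 [[252.5, 171.89999389648438], [253.3000030517578, 167.39999389648438], [264.6000061035156, 169.3000030517578], [263.8999938964844, 173.8000030517578]]
(496, 320, 3) (494, 456, 3)
```

View pics/crop1.png

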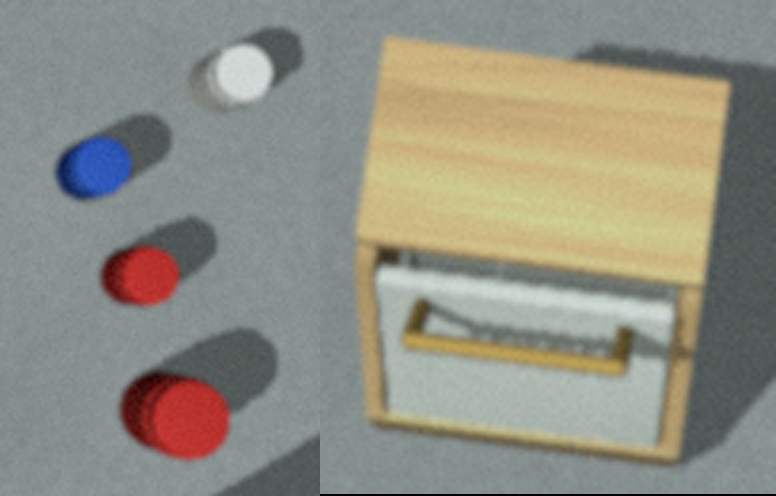

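View pics/crop2.png

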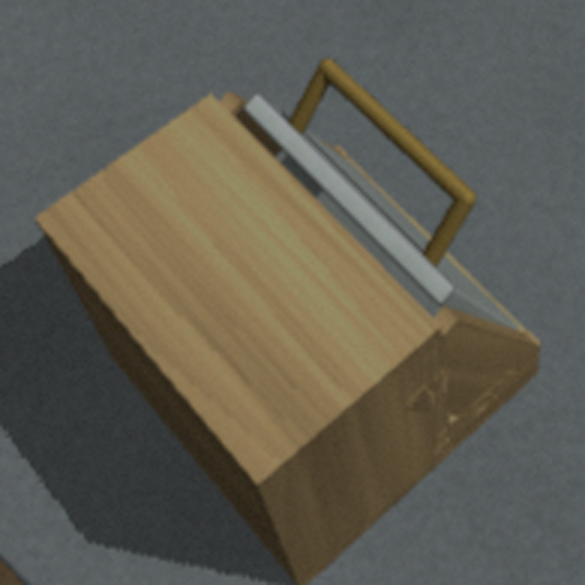

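The crop confirms that the small red shaker at top (425,276) is the chilli; the red at (436,320) is clearly bigger. The front is slightly ajar. The roof corners and the handle's two ends are visible in both views, so I'll triangulate them.

```bash
cat > m2.py <<'E'
from h import *
import pickle
cs=pickle.load(open("c0.pkl","rb"));T,S=cs["top"],cs["scene"]
tp={"bl":(242.6,95),"br":(332.6,106.6),"fr":(325.3,160),"fl":(235,147.4),"hl":(248,174),"hr":(305.5,182)}
sp={"fr":(236,256.7),"fl":(311.7,335),"bl":(252.3,386),"br":(177.3,297.3),"hr":(274.2,247.7),"hl":(321.8,291.5)}
Q={}
for k in tp:
    p,e=tri(T,tp[k],S,sp[k]); Q[k]=p; print(k,p.round(4),"gap",round(e,4), onz(T,*tp[k],.216).round(4), onz(S,*sp[k],.216).round(4))
# average roof corners at z=.216
A={k:(onz(T,*tp[k],.216)+onz(S,*sp[k],.216))/2 for k in("fr","fl","bl","br")}
yv=(A["fl"]-A["fr"]+A["bl"]-A["br"])[:2]; xv=(A["bl"]-A["fl"]+A["br"]-A["fr"])[:2]
print("w",np.linalg.norm(yv)/2,"d",np.linalg.norm(xv)/2)
th1=np.arctan2(-yv[0],yv[1]);th2=np.arctan2(xv[1],xv[0]);print("yaw",th1,th2)
th=th1; ex=np.array([np.cos(th),np.sin(th)]); ey=np.array([-ex[1],ex[0]])
c=np.mean(list(A.values()),0)[:2]; org=c-ex*.044  # roof spans x -22..110
print("box",org)
hm=(Q["hl"]+Q["hr"])/2; hl=np.r_[org-.1*ex,.055]; d=hm-hl
print("handle mid",hm,"len",np.linalg.norm(Q["hl"]-Q["hr"]))
a,b=d[:2]@ex,d[2]; print("rel",a,d[:2]@ey,b,"r",np.hypot(a,b))
print("angle",0.45-(np.arctan2(a,b)-np.arctan2(-.05,.17)))
for q in (0,.1,.2,.45,.8,.95,1.):
    t=.45-q; px=-.05*np.cos(t)+.17*np.sin(t); pz=.05*np.sin(t)+.17*np.cos(t)
    print(q,(hl+np.r_[px*ex,pz]).round(4))
# chilli top center: circle
for nm,z in(("chilli",.09),("salt",.09)):pass
for n,u,v in(("chilli",426.5,276),("chilliL",420,276),): print(n,onz(T,u,v,.09).round(4))
hT=cv2.cvtColor(T["image"],cv2.COLOR_BGR2HSV)
m=cv2.inRange(hT[255:295,405:445],(0,0,0),(180,255,255))
sub=T["image"][255:295,405:445].astype(int); br=(sub[...,2]>165)&(sub[...,1]<90)
p=np.argwhere(br).mean(0);print("cap px",p[1]+405,p[0]+255,br.sum(),sub[20,20],onz(T,p[1]+405,p[0]+255,.09))
E
python3 m2.py
```

```text
bl [0.8541 0.1607 0.2155] gap 0.0044 [0.8555 0.1591 0.216 ] [0.8527 0.1626 0.216 ]
br [ 0.827  -0.0564  0.2168] gap 0.0036 [ 0.8287 -0.0576  0.216 ] [ 0.8256 -0.0554  0.216 ]
fr [ 0.6971 -0.0391  0.2154] gap 0.0031 [ 0.698  -0.0402  0.216 ] [ 0.6963 -0.0375  0.216 ]
fl [0.7266 0.1771 0.2136] gap 0.0036 [0.7271 0.1754 0.216 ] [0.7263 0.1793 0.216 ]
hl [0.6586 0.1433 0.233 ] gap 0.0038 [0.6631 0.1436 0.216 ] [0.6501 0.1387 0.216 ]
hr [0.6408 0.0088 0.2273] gap 0.0054 [0.6446 0.0068 0.216 ] [0.6341 0.0048 0.216 ]
w 0.21864368927593691 d 0.1297782145781753
yaw -0.12964443749167728 -0.1319718889726055
box [0.73265826 0.06639238]
handle mid [0.64971915 0.07606883 0.23013429] len 0.13577445554880138
rel 0.01650593984267201 -0.0011272514012774459 0.17513428868469022 r 0.17591038946913373
angle 0.06997879872679275
0 [0.6622 0.0756 0.2298]
0.1 [0.6447 0.0779 0.2318]
0.2 [0.6272 0.0801 0.2321]
0.45 [0.5839 0.0858 0.225 ]
0.8 [0.5291 0.0929 0.1975]
0.95 [0.5092 0.0955 0.1802]
1.0 [0.5031 0.0963 0.1738]
chilli [ 0.4238 -0.3066  0.09  ]
chilliL [ 0.4237 -0.2898  0.09  ]
cap px 426.65238095238095 276.23809523809524 210 [ 47  49 184] [ 0.42315232 -0.30696391  0.09      ]
```

Call:
{"fn": "step_arm", "kwargs": {
  "moves": [
    [0,0,0,50,0,0,0],
    [0.6,20,30,100,0,0,0.1],
    [0.6,40,70,100,0,0,0.2],
    [0.6,65,110,100,0,0,0.3],
    [0.6,90,150,100,0,0,0.4],
    [0.6,115,190,100,0,0,0.5],
    [0.6,140,230,100,0,0,0.6],
    [0.6,160,270,100,0,0,0.7],
    [0.6,185,310,100,0,0,0.8],
    [0.6,200,350,100,0,0,0.9]
  ],
  "grip_force": 30
}}

```text
clock: 1.1
position: [0.4788, -0.2077, 0.3309]
ee_rot: [0.776, 0.631, 0.0, -0.0]
ft_force: [-0.2, 0.8, -0.3]
grip_width: 0.402
grasp_force: 0.0
```

Call:
{"fn": "step_arm", "kwargs": {
  "moves": [
    [0.6,20,35,0,0,0,0.08],
    [0.6,45,75,0,0,0,0.08],
    [0.6,65,115,0,0,0,0.08],
    [0.6,90,155,0,0,0,0.08],
    [0.6,115,195,0,0,0,0.08],
    [0.6,140,240,0,0,0,0.08],
    [0.6,155,265,0,0,0,0.08],
    [0.6,168,286,0,0,0,0.08],
    [0.6,168,286,0,0,0,0.08],
    [0.6,168,286,0,0,0,0.08]
  ]
}}

```text
clock: 2.1
position: [0.6459, 0.0764, 0.3306]
ee_rot: [0.751, 0.66, -0.0, -0.0]
ft_force: [0.5, -1.0, -0.3]
grip_width: 0.4
grasp_force: 0.0
```

```bash
cat > p.py <<'E'
from h import *
o=manip.get_obs();r=R.from_quat(o["ee_rot"]).as_matrix()
print(o["clock"],o["position"].round(4) if hasattr(o["position"],'round') else o["position"],"F",np.round(o["ft_force"],1),"g",o["grip_width"],o["grasp_force"])
print("yaxis ang",np.arctan2(r[1,1],r[0,1]),"z",r[:,2].round(3),np.round(o["joint_pos"],2))
E
python3 p.py; python3 - <<'E'
from h import *
c=cam("wrist");cv2.imwrite("pics/w1.png",c["image"]);print(c["mount"],c["K"])
E
```

```text
2.1 [0.6459 0.0764 0.3306] F [ 0.5 -1.  -0.3] g 0.3995865935966695 0.0
yaxis ang -0.12912968507484293 z [-0.001 -0.    -1.   ] [ 0.22  0.43 -0.61  1.19  0.24  1.6  -0.46]
[[-1.63188686e-03 -9.52694639e-01 -3.03924763e-01  7.80206138e-02]
 [ 9.99998514e-01 -1.72352410e-03  3.32573449e-05 -1.01024734e-03]
 [-5.55505746e-04 -3.03924257e-01  9.52696036e-01 -1.43057369e-01]
 [ 0.00000000e+00  0.00000000e+00  0.00000000e+00  1.00000000e+00]] [[371.64829954   0.         322.69279779]
 [  0.         371.64829954 245.47735162]
 [  0.           0.           1.        ]]
```

View pics/w1.png

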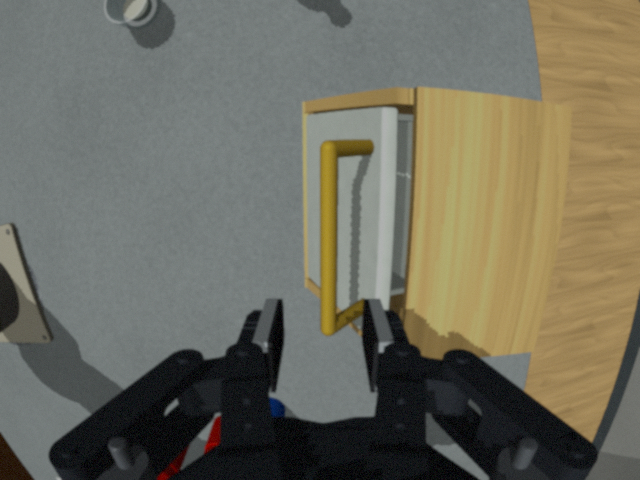

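The wrist view shows the bar vertical at column ~328, rows 148–330, between the fingers, with centre at about (328,239). I'll cast its ends onto z=0.23.

```bash
cat >> h.py <<'E'
def wray(c,o,u,v):
    K=c["K"];x,y=(u-K[0][2])/K[0][0],(v-K[1][2])/K[1][1];r=np.hypot(x,y)
    d=np.array([x/r*np.sin(r),y/r*np.sin(r),np.cos(r)]);M=np.array(c["mount"])
    Rt=R.from_quat(o["ee_rot"]).as_matrix()
    return Rt@M[:3,3]+np.array(o["position"]),Rt@M[:3,:3]@d
E
python3 - <<'E'
from h import *
o=manip.get_obs();c=cam("wrist");hs=cv2.cvtColor(c["image"],cv2.COLOR_BGR2HSV)
for v in (150,180,210,240,270,300,325):
    row=hs[v,305:360]; m=np.where((row[:,1]>170)&(row[:,2]>90))[0]+305
    u=m[m<345].mean(); p,d=wray(c,o,u,v); print(v,m.min(),m.max(),(p+d*(.2305-p[2])/d[2]).round(4))
E
```

```text
150 321 336 [0.6571 0.1398 0.2305]
180 321 335 [0.6542 0.1201 0.2305]
210 321 335 [0.6516 0.1    0.2305]
240 321 334 [0.6486 0.0793 0.2305]
270 322 334 [0.6461 0.0573 0.2305]
300 322 334 [0.6431 0.034  0.2305]
325 322 341 [0.6431 0.0128 0.2305]
```

Call:
{"fn": "step_arm", "kwargs": {
  "moves": [
    [0.6,1,0,-40,0,0,0],
    [0.6,1,0,-80,0,0,0],
    [0.6,1,0,-100,0,0,0],
    [0.6,1,0,-110,0,0,0],
    [0.6,1,0,-118,0,0,0],
    [0.6,1,0,-118,0,0,0],
    [0.95,1,0,-118,0,0,0],
    [0.95,1,0,-118,0,0,0],
    [0.95,1,0,-118,0,0,0],
    [0.95,1,0,-118,0,0,0]
  ],
  "grip_force": 30
}}

```text
clock: 3.2
position: [0.6479, 0.0762, 0.215]
ee_rot: [0.752, 0.66, 0.001, 0.001]
ft_force: [2.0, -0.8, 5.5]
grip_width: 0.127
grasp_force: 29.4
```

Call:
{"fn": "step_arm", "kwargs": {
  "moves": [
    [0.95,-10,1,0,0,0,0],
    [0.95,-21,3,0,0,0,0],
    [0.95,-30,4,0,0,0,0],
    [0.95,-39,5,-1,0,0,0],
    [0.95,-47,6,-2,0,0,0],
    [0.95,-56,7,-4,0,0,0],
    [0.95,-64,8,-6,0,0,0],
    [0.95,-72,9,-9,0,0,0],
    [0.95,-81,11,-12,0,0,0],
    [0.95,-89,12,-16,0,0,0]
  ]
}}

```text
clock: 4.2
position: [0.5587, 0.0877, 0.1986]
ee_rot: [0.752, 0.659, 0.001, 0.001]
ft_force: [3.4, -1.9, 4.0]
grip_width: 0.127
grasp_force: 31.2
```

Call:
{"fn": "step_arm", "kwargs": {
  "moves": [
    [0.95,-8,1,-4,0,0,0],
    [0.95,-15,2,-8,0,0,0],
    [0.95,-23,3,-13,0,0,0],
    [0.95,-30,4,-18,0,0,0],
    [0.95,-37,5,-23,0,0,0],
    [0.95,-43,5,-29,0,0,0],
    [0.95,-49,6,-35,0,0,0],
    [0.95,-53,7,-39,0,0,0],
    [0.95,-53,7,-39,0,0,0],
    [0.95,-53,7,-39,0,0,0]
  ]
}}

```text
clock: 5.2
position: [0.5038, 0.095, 0.1572]
ee_rot: [0.751, 0.66, -0.001, -0.001]
ft_force: [0.9, -2.3, -4.9]
grip_width: 0.129
grasp_force: 30.9
```

Call:
{"fn": "step_arm", "kwargs": {
  "moves": [
    [0.7,0,0,0,0,0,0],
    [0.7,0,0,0,0,0,0],
    [0.7,0,0,0,0,0,0],
    [0.7,0,0,20,0,0,0],
    [0.7,-1,0,50,0,0,0],
    [0.7,-5,0,100,0,0,0],
    [0.3,-20,-30,130,0,0,0.1],
    [0,-30,-70,130,0,0,0.2],
    [0,-40,-110,130,0,0,0.35],
    [0,-50,-160,130,0,0,0.5]
  ]
}}

```text
clock: 6.2
position: [0.4576, -0.0523, 0.2889]
ee_rot: [0.579, 0.815, 0.0, 0.001]
ft_force: [1.2, -0.0, -1.2]
grip_width: 0.957
grasp_force: 0.0
```

```bash
python3 p.py; python3 - <<'E'
from h import *
import pickle
cs={n:cam(n) for n in("scene","top")}
pickle.dump(cs,open("c1.pkl","wb"))
t=cs["top"]["image"];s=cs["scene"]["image"]
b=cv2.resize(t[85:245,215:345],None,fx=3,fy=3,interpolation=2)
a=cv2.resize(s[200:400,165:345],None,fx=2.4,fy=2.4,interpolation=2)
cv2.imwrite("pics/open.png",cv2.hconcat([a,b]))
E
```

```text
6.2 [ 0.4576 -0.0523  0.2889] F [ 1.2 -0.  -1.2] g 0.9569224881615839 0.0
yaxis ang 0.336352012498518 z [ 0.001 -0.    -1.   ] [ 0.56 -0.04 -0.52  1.76 -0.02  1.42  0.38]
```

View pics/open.png

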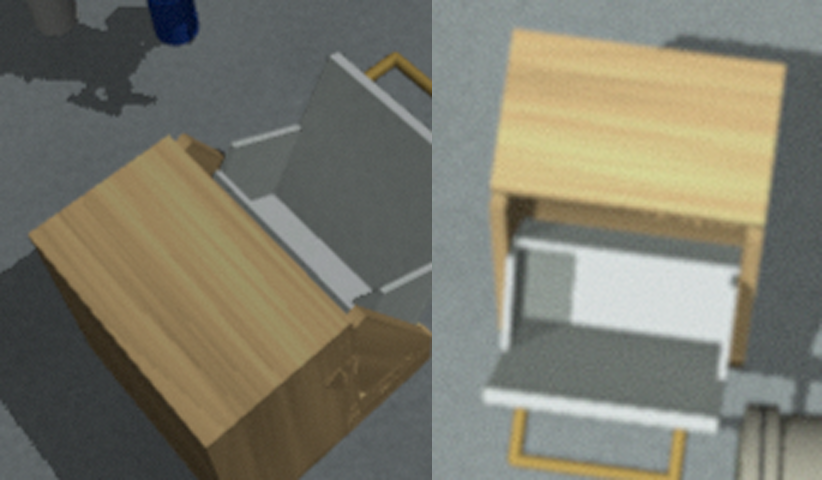

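The front is wide open: panel, handle and the white pocket floor are all visible, and the pocket is empty. Next is the chilli.

Call:
{"fn": "step_arm", "kwargs": {
  "moves": [
    [0,-4,-30,0,0,0,-0.15],
    [0,-8,-60,0,0,0,-0.3],
    [0,-12,-90,0,0,0,-0.45],
    [0,-16,-120,0,0,0,-0.6],
    [0,-20,-150,0,0,0,-0.75],
    [0,-24,-180,0,0,0,-0.9],
    [0,-28,-210,0,0,0,-1.05],
    [0,-32,-230,0,0,0,-1.2],
    [0,-35,-253,0,0,0,-1.35],
    [0,-35,-253,0,0,0,-1.5]
  ]
}}

```text
clock: 7.3
position: [0.4222, -0.3074, 0.288]
ee_rot: [0.981, 0.193, -0.0, 0.0]
ft_force: [0.0, 0.7, 0.8]
grip_width: 0.999
grasp_force: 0.0
```

Call:
{"fn": "step_arm", "kwargs": {
  "moves": [
    [0,0,0,-20,0,0,-0.14],
    [0,0,0,-40,0,0,-0.28],
    [0,0,0,-60,0,0,-0.42],
    [0,0,0,-70,0,0,-0.54],
    [0,0,0,-70,0,0,-0.54],
    [0,0,0,-70,0,0,-0.54]
  ]
}}

```text
clock: 7.9
position: [0.4235, -0.3045, 0.2188]
ee_rot: [0.998, -0.068, 0.0, -0.0]
ft_force: [0.4, -0.1, 1.6]
grip_width: 0.998
grasp_force: 0.0
```

```bash
python3 p.py; python3 - <<'E'
from h import *
o=manip.get_obs();c=cam("wrist");cv2.imwrite("pics/w2.png",c["image"])
i=c["image"].astype(int);m=((i[...,2]>80)&(i[...,1]<.45*i[...,2])&(i[...,0]<.45*i[...,2])).astype(np.uint8)
k,l,s,ce=cv2.connectedComponentsWithStats(m)
for j in range(1,k):
    if s[j][4]>200:
        p,d=wray(c,o,*ce[j]); print(s[j],ce[j],(p+d*(.085-p[2])/d[2]).round(4))
E
```

```text
7.9 [ 0.4235 -0.3045  0.2188] F [ 0.4 -0.1  1.6] g 0.9976304177886809 0.0
yaxis ang -1.706800850236995 z [ 0.  0. -1.] [ 0.76  0.13 -0.24  1.74  0.03  1.28 -1.2 ]
[ 297  196   60   67 3115] [326.49855538 230.05682183] [ 0.4243 -0.3072  0.085 ]
[ 332  292   79  111 4736] [368.64991554 361.91300676] [ 0.2968 -0.3286  0.085 ]
```

View pics/w2.png

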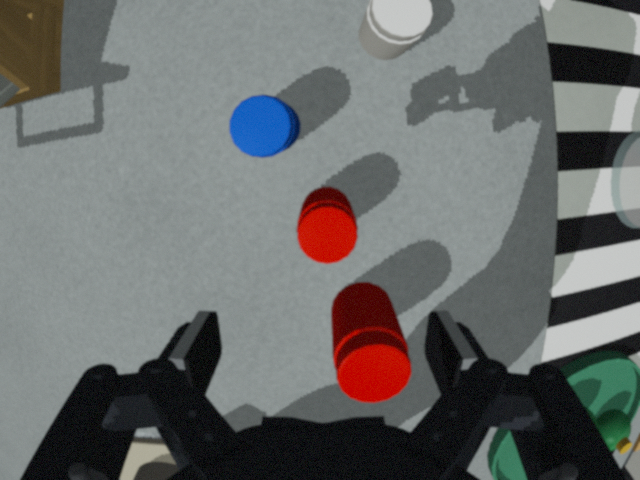

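The small red chilli, cap at (327,233), is between the blue one and the larger red, and the fingers will close across it in y. I'll descend now.

Call:
{"fn": "step_arm", "kwargs": {
  "moves": [
    [0,-1,-2,-40,0,0,0],
    [0,-1,-2,-80,0,0,0],
    [0,-1,-2,-120,0,0,0],
    [0,-1,-2,-150,0,0,0],
    [0,-1,-2,-172,0,0,0],
    [0,-1,-2,-174,0,0,0],
    [0.6,-1,-2,-174,0,0,0],
    [0.6,-1,-2,-174,0,0,0],
    [0.6,-1,-2,-174,0,0,0],
    [0.6,-1,-2,-174,0,0,0]
  ],
  "grip_force": 35
}}

```text
clock: 8.95
position: [0.4232, -0.3075, 0.0462]
ee_rot: [0.998, -0.07, 0.001, 0.001]
ft_force: [-1.3, 0.0, 5.4]
grip_width: 0.569
grasp_force: 35.6
```

```bash
cat > tgt.py <<'E'
from h import *
th=-.130;ex=np.array([np.cos(th),np.sin(th),0]);ey=np.array([-ex[1],ex[0],0])
hl=np.r_[.7327,.0664,0]-.1*ex+[0,0,.055]
def tcp(q,x,y,z,g=.065):  # shaker base at (x,y,z) in pocket frame
    t=.45-q;xf=np.cos(t)*ex-np.sin(t)*np.array([0,0,1.]);zf=np.sin(t)*ex+np.cos(t)*np.array([0,0,1.])
    return hl+(x+.0485)*xf+y*ey+(.006+z+g-.0187)*zf
if __name__=="__main__":
    for z in(.22,.10,.05,.01,.003,0): print(z,tcp(.99,.008,0,z).round(4))
E
python3 tgt.py
```

```text
0.22 [0.5428 0.0912 0.3176]
0.1 [0.604  0.0832 0.2147]
0.05 [0.6294 0.0799 0.1718]
0.01 [0.6498 0.0772 0.1375]
0.003 [0.6534 0.0768 0.1315]
0 [0.6549 0.0766 0.1289]
```

Call:
{"fn": "step_arm", "kwargs": {
  "moves": [
    [0.6,0,0,10,0,0,0],
    [0.6,0,0,40,0,0,0],
    [0.6,0,0,80,0,0,0],
    [0.6,0,0,120,0,0,0],
    [0.6,0,0,160,0,0,0],
    [0.6,0,0,200,0,0,0],
    [0.6,0,0,240,0,0,0],
    [0.6,0,0,280,0,0,0],
    [0.6,0,0,300,0,0,0],
    [0.6,0,0,300,0,0,0]
  ]
}}

```text
clock: 9.95
position: [0.4228, -0.307, 0.3488]
ee_rot: [0.998, -0.07, 0.003, 0.002]
ft_force: [0.3, -0.2, -2.2]
grip_width: 0.565
grasp_force: 36.8
```

Call:
{"fn": "step_arm", "kwargs": {
  "moves": [
    [0.6,10,40,0,-0.01,-0.05,0],
    [0.6,24,80,0,-0.014,-0.107,0],
    [0.6,36,120,0,-0.02,-0.16,0],
    [0.6,48,160,0,-0.028,-0.214,0],
    [0.6,60,200,0,-0.035,-0.267,0],
    [0.6,72,240,0,-0.042,-0.32,0],
    [0.6,84,280,0,-0.049,-0.374,0],
    [0.6,96,320,0,-0.056,-0.43,0],
    [0.6,108,360,0,-0.063,-0.48,0],
    [0.6,120,398,0,-0.07,-0.535,0]
  ]
}}

```text
clock: 10.95
position: [0.5415, 0.0932, 0.3437]
ee_rot: [0.961, -0.067, 0.267, 0.016]
ft_force: [0.7, -0.3, -1.0]
grip_width: 0.57
grasp_force: 36.8
```

Call:
{"fn": "step_arm", "kwargs": {
  "moves": [
    [0.6,0,0,-10,0,0,0],
    [0.6,0,0,-20,0,0,0],
    [0.6,0,0,-31,0,0,0],
    [0.6,0,0,-31,0,0,0]
  ]
}}

```text
clock: 11.35
position: [0.5411, 0.0895, 0.3109]
ee_rot: [0.962, -0.068, 0.264, 0.017]
ft_force: [-0.7, -0.1, -1.9]
grip_width: 0.569
grasp_force: 36.8
```

```bash
python3 p.py; python3 - <<'E'
from h import *
c=cam("wrist");t=cam("top")
cv2.imwrite("pics/w3.png",cv2.hconcat([cv2.resize(c["image"],(480,360)),cv2.resize(t["image"][80:260,210:350],(280,360))]))
E
```

```text
11.35 [0.5411 0.0895 0.3109] F [-0.7 -0.1 -1.9] g 0.569107631598336 36.848207479833945
yaxis ang -1.7112996564225733 z [ 0.506 -0.068 -0.86 ] [ 0.54 -0.26 -0.79  1.94  0.03  0.89 -2.  ]
```

View pics/w3.png

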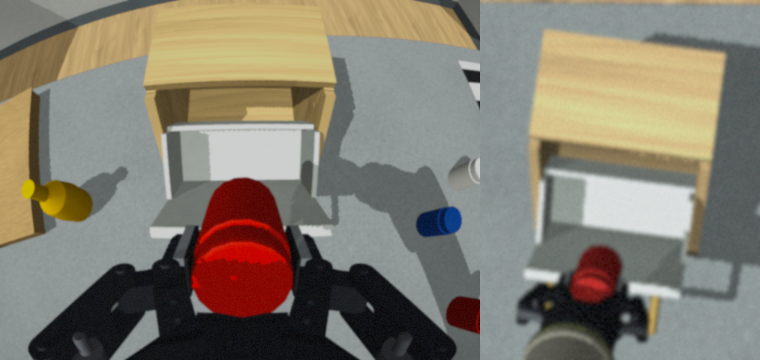

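The chilli lines up with the pocket mouth. I'll lower it along the pocket axis.

Call:
{"fn": "step_arm", "kwargs": {
  "moves": [
    [0.6,13,-2,-12,0,0,0],
    [0.6,24,-3,-32,0,0,0],
    [0.6,36,-4,-52,0,0,0],
    [0.6,48,-6,-72,0,0,0],
    [0.6,60,-8,-92,0,0,0],
    [0.6,72,-9,-112,0,0,0],
    [0.6,82,-10,-129,0,0,0],
    [0.6,88,-10,-139,0,0,0],
    [0.6,88,-10,-139,0,0,0]
  ]
}}

```text
clock: 12.35
position: [0.63, 0.0803, 0.1727]
ee_rot: [0.962, -0.068, 0.265, 0.016]
ft_force: [0.5, 1.0, -1.2]
grip_width: 0.57
grasp_force: 36.8
```

```bash
python3 p.py
```

```text
12.35 [0.63   0.0803 0.1727] F [ 0.5  1.  -1.2] g 0.5704011191136242 36.82268051104984
yaxis ang -1.7105698710939945 z [ 0.507 -0.067 -0.859] [ 0.54  0.17 -0.91  1.96  0.61  0.67 -2.45]
```

Call:
{"fn": "step_arm", "kwargs": {
  "moves": [
    [0.6,8,-1,-13,0,0,0],
    [0.6,15,-2,-26,0,0,0],
    [0.6,20,-3,-34,0,0,0],
    [0.6,22,-3,-38,0,0,0],
    [0.6,22,-3,-38,0,0,0]
  ]
}}

```text
clock: 12.85
position: [0.6521, 0.0782, 0.1364]
ee_rot: [0.962, -0.067, 0.266, 0.016]
ft_force: [-0.2, 0.3, -1.8]
grip_width: 0.567
grasp_force: 36.9
```

```bash
python3 p.py
```

```text
12.85 [0.6521 0.0782 0.1364] F [-0.2  0.3 -1.8] g 0.566604286746106 36.881500072249764
yaxis ang -1.7092485422406432 z [ 0.509 -0.067 -0.858] [ 0.45  0.27 -0.83  1.95  0.75  0.63 -2.56]
```

Call:
{"fn": "step_arm", "kwargs": {
  "moves": [
    [0.6,1,0,-2,-0.03,0,0.05],
    [0.6,2,0,-4,-0.03,0,0.05],
    [0.6,3,0,-5,-0.03,0,0.05],
    [0.6,3,0,-5,-0.03,0,0.05]
  ]
}}

```text
clock: 13.25
position: [0.6551, 0.0782, 0.1316]
ee_rot: [0.962, -0.04, 0.267, 0.024]
ft_force: [0.6, 1.0, -1.3]
grip_width: 0.574
grasp_force: 36.9
```

```bash
python3 p.py
```

```text
13.25 [0.6551 0.0782 0.1316] F [ 0.6  1.  -1.3] g 0.5741841388697702 36.87601344285213
yaxis ang -1.6601761932568058 z [ 0.513 -0.067 -0.856] [ 0.44  0.28 -0.82  1.95  0.78  0.63 -2.52]
```

Call:
{"fn": "step_arm", "kwargs": {
  "moves": [
    [0.6,1,0,-2,0,0,0],
    [0.6,2,0,-4,0,0,0],
    [0.6,2,0,-4,0,0,0]
  ]
}}

```text
clock: 13.55
position: [0.6579, 0.0782, 0.1287]
ee_rot: [0.962, -0.039, 0.268, 0.024]
ft_force: [-6.6, -1.4, 10.0]
grip_width: 0.57
grasp_force: 38.2
```

The chilli is on the floor, with about 10 N of contact. I'll release it and back out along the pocket axis.

Call:
{"fn": "step_arm", "kwargs": {
  "moves": [
    [0.5,-1,0,1,0,0,0],
    [0.35,-1,0,1,0,0,0],
    [0.2,-1,0,1,0,0,0],
    [0.2,-1,0,1,0,0,0],
    [0.2,-1,0,1,0,0,0],
    [0.2,-6,1,10,0,0,0],
    [0.2,-16,2,26,0,0,0],
    [0.2,-31,4,52,0,0,0],
    [0.2,-51,6,86,0,0,0],
    [0.2,-72,9,120,0,0,0]
  ]
}}

```text
clock: 14.55
position: [0.5842, 0.0876, 0.2477]
ee_rot: [0.963, -0.039, 0.267, 0.023]
ft_force: [0.6, -0.6, 0.7]
grip_width: 0.804
grasp_force: 0.0
```

Call:
{"fn": "step_arm", "kwargs": {
  "moves": [
    [0.2,-20,3,34,0,0,0],
    [0.2,-41,5,69,0,0,0],
    [0.2,-41,5,69,0,0,0]
  ]
}}

```text
clock: 14.85
position: [0.5443, 0.0937, 0.3224]
ee_rot: [0.961, -0.038, 0.272, 0.024]
ft_force: [1.0, -0.2, -0.2]
grip_width: 0.804
grasp_force: 0.0
```

```bash
python3 p.py; python3 - <<'E'
from h import *
c=cam("wrist");t=cam("top")
cv2.imwrite("pics/w4.png",cv2.hconcat([cv2.resize(c["image"],(480,360)),cv2.resize(t["image"][80:260,210:350],(280,360))]))
E
```

```text
14.85 [0.5443 0.0937 0.3224] F [ 1.  -0.2 -0.2] g 0.8039678307392464 0.0
yaxis ang -1.6580256567667844 z [ 0.52  -0.068 -0.851] [ 0.61 -0.28 -0.85  1.93 -0.01  0.89 -1.92]
```

View pics/w4.png

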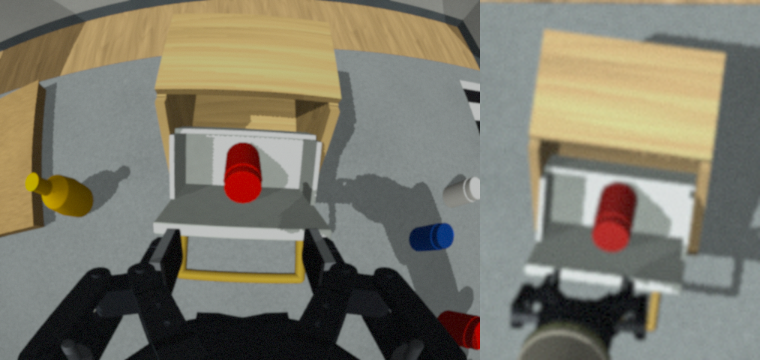

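The chilli stands inside the pocket, in the wrist view at (243,172) of the half-size picture, and is let go. I'll go back to the handle.

Call:
{"fn": "step_arm", "kwargs": {
  "moves": [
    [0.3,-10,0,10,0.018,0.135,0],
    [0.5,-20,0,20,0.035,0.27,0],
    [0.7,-30,0,20,0.053,0.405,0],
    [0.7,-40,0,20,0.071,0.54,0],
    [0.7,-40,0,20,0.071,0.54,0],
    [0.7,-40,0,20,0.071,0.54,0]
  ]
}}

```text
clock: 15.55
position: [0.5045, 0.0927, 0.3345]
ee_rot: [0.999, -0.04, -0.001, -0.001]
ft_force: [-1.8, 0.3, 1.0]
grip_width: 0.301
grasp_force: 0.0
```

Call:
{"fn": "step_arm", "kwargs": {
  "moves": [
    [0.7,0,0,0,0,0,0.15],
    [0.7,0,0,0,0,0,0.3],
    [0.7,0,0,0,0,0,0.45],
    [0.7,0,0,0,0,0,0.6],
    [0.7,0,0,0,0,0,0.75],
    [0.7,0,0,0,0,0,0.9],
    [0.7,0,0,0,0,0,1.05],
    [0.7,0,0,0,0,0,1.2],
    [0.7,0,0,0,0,0,1.35],
    [0.7,0,0,0,0,0,1.5]
  ]
}}

```text
clock: 16.55
position: [0.5035, 0.0931, 0.3365]
ee_rot: [0.756, 0.654, 0.0, 0.003]
ft_force: [0.5, 0.1, 0.3]
grip_width: 0.299
grasp_force: 0.0
```

```bash
python3 p.py;  python3 - <<'E'
from h import *
o=manip.get_obs();c=cam("wrist");hs=cv2.cvtColor(c["image"],cv2.COLOR_BGR2HSV)
m=cv2.inRange(hs,(15,150,70),(30,255,255));k,l,s,ce=cv2.connectedComponentsWithStats(m)
for j in range(1,k):
    if s[j][4]>300: print(s[j],ce[j])
for v in (150,180,210,240,270):
    row=hs[v,240:420]; mm=np.where((row[:,1]>170)&(row[:,2]>90))[0]+240
    if len(mm): p,d=wray(c,o,mm.mean(),v); print(v,mm.min(),mm.max(),(p+d*(.175-p[2])/d[2]).round(4))
E
```

```text
16.55 [0.5035 0.0931 0.3365] F [0.5 0.1 0.3] g 0.29924485603421075 0.0
yaxis ang -0.14479749018546184 z [ 0.004 -0.004 -1.   ] [ 0.7   0.15 -1.07  1.54  0.14  1.53 -0.51]
[ 320  136   60  163 2931] [336.89764585 213.25793245]
150 321 331 [0.5149 0.1537 0.175 ]
180 321 331 [0.5113 0.1292 0.175 ]
210 322 332 [0.5085 0.104  0.175 ]
240 323 332 [0.5052 0.0779 0.175 ]
270 323 332 [0.5013 0.0506 0.175 ]
```

Call:
{"fn": "step_arm", "kwargs": {
  "moves": [
    [0.66,2,3,-40,0,0,0.015],
    [0.66,2,3,-80,0,0,0.015],
    [0.66,2,3,-115,0,0,0.015],
    [0.66,2,3,-140,0,0,0.015],
    [0.66,2,3,-160,0,0,0.015],
    [0.66,2,3,-179,0,0,0.015],
    [0.95,2,3,-179,0,0,0.015],
    [0.95,2,3,-179,0,0,0.015],
    [0.95,2,3,-179,0,0,0.015],
    [0.95,2,3,-179,0,0,0.015]
  ],
  "grip_force": 30
}}

```text
clock: 17.6
position: [0.5072, 0.0946, 0.1577]
ee_rot: [0.755, 0.656, 0.001, 0.002]
ft_force: [10.7, 0.2, -16.7]
grip_width: 0.127
grasp_force: 29.1
```

Call:
{"fn": "step_arm", "kwargs": {
  "moves": [
    [0.95,4,0,4,0,0,0],
    [0.95,8,-1,8,0,0,0],
    [0.95,15,-2,14,0,0,0],
    [0.95,22,-3,19,0,0,0],
    [0.95,29,-4,24,0,0,0],
    [0.95,37,-5,29,0,0,0],
    [0.95,44,-6,33,0,0,0],
    [0.95,52,-7,37,0,0,0],
    [0.95,60,-8,41,0,0,0],
    [0.95,68,-9,44,0,0,0]
  ]
}}

```text
clock: 18.6
position: [0.5743, 0.086, 0.2032]
ee_rot: [0.754, 0.657, -0.001, 0.001]
ft_force: [-7.6, -3.5, 6.7]
grip_width: 0.13
grasp_force: 30.2
```

Call:
{"fn": "step_arm", "kwargs": {
  "moves": [
    [0.95,8,-1,2,0,0,0],
    [0.95,17,-2,5,0,0,0],
    [0.95,25,-3,7,0,0,0],
    [0.95,34,-4,8,0,0,0],
    [0.95,43,-6,9,0,0,0],
    [0.95,52,-7,10,0,0,0],
    [0.95,60,-8,10,0,0,0],
    [0.95,65,-8,10,0,0,0],
    [0.95,70,-9,9,0,0,0],
    [0.95,70,-9,9,0,0,0]
  ]
}}

```text
clock: 19.6
position: [0.646, 0.077, 0.2119]
ee_rot: [0.754, 0.656, 0.001, 0.001]
ft_force: [2.3, -2.0, 4.0]
grip_width: 0.124
grasp_force: 31.9
```

Call:
{"fn": "step_arm", "kwargs": {
  "moves": [
    [0.95,3,0,0,0,0,0],
    [0.95,6,-1,0,0,0,0],
    [0.95,9,-1,-1,0,0,0],
    [0.95,12,-2,-1,0,0,0],
    [0.95,12,-2,-1,0,0,0]
  ]
}}

```text
clock: 20.1
position: [0.6573, 0.0756, 0.2105]
ee_rot: [0.754, 0.657, 0.001, 0.001]
ft_force: [0.6, 0.4, 5.3]
grip_width: 0.124
grasp_force: 32.1
```

Call:
{"fn": "step_arm", "kwargs": {
  "moves": [
    [0.95,2,0,0,0,0,0],
    [0.95,4,0,0,0,0,0],
    [0.95,4,0,0,0,0,0]
  ]
}}

```text
clock: 20.4
position: [0.6607, 0.0752, 0.2098]
ee_rot: [0.754, 0.657, -0.0, 0.0]
ft_force: [-1.4, -2.6, 4.9]
grip_width: 0.127
grasp_force: 32.1
```

Call:
{"fn": "step_arm", "kwargs": {
  "moves": [
    [0.95,2,0,0,0,0,0],
    [0.95,4,0,0,0,0,0],
    [0.95,4,0,0,0,0,0]
  ]
}}

```text
clock: 20.7
position: [0.6619, 0.075, 0.2095]
ee_rot: [0.754, 0.657, -0.003, -0.001]
ft_force: [-17.0, -5.0, 12.5]
grip_width: 0.127
grasp_force: 32.9
```

Call:
{"fn": "step_arm", "kwargs": {
  "moves": [
    [0.95,2,0,0,0,0,0],
    [0.95,3,0,0,0,0,0],
    [0.95,3,0,0,0,0,0]
  ]
}}

```text
clock: 21.0
position: [0.662, 0.075, 0.2095]
ee_rot: [0.753, 0.657, -0.006, -0.002]
ft_force: [-33.8, -7.4, 21.4]
grip_width: 0.128
grasp_force: 34.3
```

It's at the stop: x=0.662, as predicted for 0 rad, with 34 N. I'll relax, let go and retreat.

Call:
{"fn": "step_arm", "kwargs": {
  "moves": [
    [0.95,-4,0,0,0,0,0],
    [0.66,-4,0,0,0,0,0],
    [0.66,-4,0,0,0,0,0],
    [0.66,-4,0,0,0,0,0],
    [0.66,-4,0,20,0,0,0],
    [0.66,-4,0,50,0,0,0],
    [0.66,-4,0,90,0,0,0],
    [0.66,-30,0,130,0,0,0],
    [0.66,-70,-40,150,0,0,0],
    [0.66,-110,-80,150,0,0,0]
  ]
}}

```text
clock: 22.0
position: [0.5684, 0.0082, 0.3605]
ee_rot: [0.753, 0.658, 0.001, 0.001]
ft_force: [0.1, -1.9, 1.2]
grip_width: 0.344
grasp_force: 0.0
```

Call:
{"fn": "step_arm", "kwargs": {
  "moves": [
    [0.66,-30,-40,0,0,0,0],
    [0.66,-60,-80,0,0,0,0],
    [0.66,-80,-110,0,0,0,0],
    [0.66,-80,-110,0,0,0,0],
    [0.66,-80,-110,0,0,0,0]
  ]
}}

```text
clock: 22.5
position: [0.4882, -0.1041, 0.3587]
ee_rot: [0.755, 0.656, -0.001, 0.001]
ft_force: [0.1, 0.8, -0.2]
grip_width: 0.344
grasp_force: 0.0
```

```bash
python3 p.py; python3 - <<'E'
from h import *
c=cam("scene");t=cam("top")
cv2.imwrite("pics/end.png",cv2.hconcat([cv2.resize(c["image"][120:440,150:500],(420,384)),cv2.resize(t["image"][80:300,130:350],(380,384))]))
E
```

```text
22.5 [ 0.4882 -0.1041  0.3587] F [ 0.1  0.8 -0.2] g 0.344246342718322 0.0
yaxis ang -0.13955075303894057 z [-0.    -0.002 -1.   ] [ 1.03  0.09 -0.96  1.52  0.07  1.57 -0.07]
```

View pics/end.png

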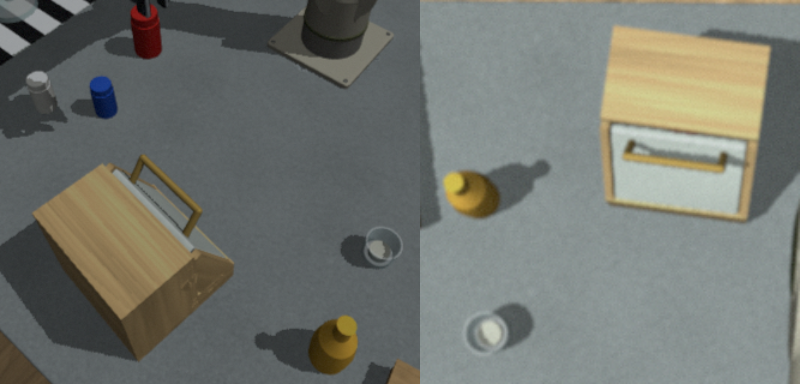

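The front is flush with the frame and no gap shows under the roof edge in either view. The salt, tealight and vase are standing in place, and the chilli is inside. I'm handing in.

```bash
python3 -c "
from workcell import manip
print(manip.hand_in())"
```

```text
the job is handed in; nothing more can be done
None
```

The job is handed in at about 22.5 s with no verdict shown: I opened the front to about 1 rad, set the chilli shaker down in the pocket, and pushed the front shut to its stop; the salt shaker, tealight glass and vase look undisturbed in the final pictures.

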